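Pull out the bounce-card arm and hold it for the exposure

TASK

Bring the white bounce card up to the tart for the exposure: press the red release button on the telescopic arm all the way down so that its tube springs loose, then take the orange grip on the tube, pull it past the first stop right out to the second stop, and finish while still holding the grip there, because the tube runs back when let go. Do not touch the white card, and leave the tart board, light meter, bowl and pastry brush where they are.

Things in the scene. Friction and masses are not known exactly. Their poses are not given: they have to be found in the camera images.
- boom: fixed stand of the telescopic arm: dark steel base plate 130 (x) by 180 (y) by 12 mm, carrying a level black round sleeve 36 mm thick and 170 mm long, its axis 75 mm above the table, its top 93 mm, from y = +100 to y = -70 mm. Origin on the table, below the sleeve axis. The tube pulls out of the sleeve along this body's own -y axis
- release (a joint): red round push button, 26 mm across, on top of the sleeve, 30 mm to the +y side of the boom's origin. Travel in m: 0 up, 0.007 fully down (about 5 N), springs back up. While it is up the tube is locked at 0; from about 0.006 down the tube comes free and springs out about 20 mm by itself, and the button may then be let go
- release_top (a point): centre of the red button's top face (moves down with it); nothing but the black housing around it stands near
- tube (a joint): how far the aluminium tube (22 mm thick) is pulled out, m: 0 locked in, about 0.02 after release, first stop felt at about 0.06 (a sprung click that takes about 10 N to pull through by 0.07; a yellow ring shows at the sleeve's mouth), second stop 0.12 = end of travel (a red ring shows). A spring of 60 N/m pulls it back towards 0.025, about 6 N at the second stop; let go there, it runs back to the first stop
- grip_center (a point): centre of the orange plastic grip block that stands on the tube, 22 (boom x) by 20 (boom y) by 50 mm tall, about 123 mm above the table (its top 148 mm, its underside 98 mm); free all round. The point's axes are the boom's. It starts 135 mm from the boom's origin to the -y side and moves along boom -y with the tube
- handle: the same orange grip block (origin at its centre), fixed to the tube
- card: upright white bounce card on the tube's end, 140 (x) by 4 (y) by 110 mm tall, top 140 mm above the table, 102 mm beyond the grip along boom -y; moves with the tube. Origin at its centre. Not to be touched
- tart_board: wooden board 220 by 170 by 16 mm with a round fruit tart 156 mm across, 32 mm high in all, beyond the card; stays where it is. Origin under its centre
- light_meter: dark hand-held light meter lying flat, 60 by 115 by 22 mm; stays where it is. Origin under its centre
- bowl: white bowl 100 mm across, 45 mm high; stays where it is. Origin under its centre
- pastry_brush: pastry brush lying on the robot's side of the arm, below 40 mm high; stays where it is. Origin under its middle

How it is judged:
By the outcome, as a careful person would: the job done as asked, in the order asked, and still so for the second after the job is handed in, while the arm keeps its last pose, push and grip.
It also fails if it takes over 38 s, if anything falls off the work surface, if the arm or the gripper's body presses on something with over 40 N, if the wrist force passes 120 N, or if a joint passes its speed limit or range.

ROBOT

A 6-joint arm with a two-finger parallel gripper is mounted at the origin on the work surface. World frame = base frame: x ahead of the robot, y to its left, z up, the work surface at z = 0. Lengths are in m, angles in rad, forces in N, time in s.
With the tool pointing down it reaches from about 0.3 to 0.775 m from the base axis. Payload 14.6 kg.
Tool frame: the origin (TCP) lies between the finger pads; the fingertips stand 25 mm ahead of it and the grasp point (between the pads) lies 6 mm ahead of it; z points along the fingers, y is the line along which they close (so a half turn about z gives the same grasp; the last joint's range is limited). The gripper opens to 94 mm and grips with 3 to 60 N. Pads are 16 mm wide; open, the fingers measure 119 mm over their backs; the gripper's body (75 mm by 177 mm) begins 78 mm behind the grasp point.
Start: joints at [-1.349, 0.3, 1.521, -0, 1.321, -0.067], TCP at [0.157, -0.527, 0.23] pointing down, gripper open.
Joint ranges: [-3.03, 3.03], [-0.79, 2.21], [0.23, 2.52], [-1.04, 4.18], [0, 3.07], [-2.55, 2.55]. Speed limits (rad/s): [2.22, 2.22, 2.57, 3.14, 3.14, 3.14].

INTERFACE

Orientations are given as [roll, pitch, yaw] about the fixed x, y, z axes, in that order (R = Rz(yaw) Ry(pitch) Rx(roll)).
In Python, from workcell import ctrl, cams, workorder gives the robot as it stands. The module is installed in compiled form; this text tells all that it offers.
- The arm moves only by the tool apply_moves, never from a script. Its argument "targets" is a list of rows, each a list of 6 numbers: the shift along the tool's x, y, z in units of 2.5 cm (1.0 is 2.5 cm), then the turn, a rotation vector about the tool's x, y, z in units of 180 degrees (1.0 is 180 degrees). In form: [[dx, dy, dz, ax, ay, az], ...]. A call has 1 to 20 rows; each row shifts and turns the commanded pose from where the row before left it, along the tool's axes as they then stand; what a row does not reach is not made up. A row lasts 1/12 s, in which the tool goes at most 41.7 mm and 7.16 degrees, less where a joint would pass 70% of its speed; a pose out of reach is approached as far as the arm can. A call with a number of a shift or a turn outside -1 to 1 is refused whole. A call with a gripper value outside its range is refused whole. "grip" is the closure, from -1 (fully open) to 1 (shut), set as the call begins (left out, the last holds). The fingers move at their own pace and stop on an object; "squeeze" is the grip in N (left out, the last holds). Time passes only in rows, so rows that do not move let the fingers close. It gives the time, the measured TCP pose, the force, the opening and the grip force at its end, in the units of the state.
- ctrl.read_state(): the state, without advancing time (a new reading comes with each control period).
- cams.camera(name): name is "side" or "top"; returns (picture, depth): 480x640x3 uint8, red, green, blue; 480x640 float32, m along the optical axis (not along the pixel's ray), 0 where there is no reading.
- cams.camera_model(name): a dict with "camera_matrix" (3x3 intrinsics, pixels), "R" (3x3) and "t" (3): a world point X has camera coordinates R X + t. Camera axes: x right, y down, z forward; pixel columns grow to the right and rows downward; lengths in m; the calibration is good to about 2 mm. A picture is of the moment at which its call begins. camera_model takes no time and is no camera call.
- workorder.job_done(): hands the job in; it is judged then, once.
Trained networks look in the newest picture that a camera, given by its name, has taken for a name from the list of things; names that differ only in an ending like _2 or _b are one class to them, and where a whole thing is asked for, a point or a joint stands for the part that bears it (a point fixed in the world has none). Each returns a list of dicts, best first, with "confidence" (0 to 1); they miss things now and then, are a little off and sometimes report something else, mostly with a low value. They report only what shows in the picture. A call takes as long as a camera call.
- cams.boxes_of(camera, target): "location" ([x, y, z] in m, in world coordinates, good to about 4 mm: the middle of the surface that is visible of it).
- cams.trace(camera, target): "mask" (480x640 bool, what is visible of it).
The state is a dict: "clock": time; "joint_pos": joint angles; "dq": joint speeds; "effort": joint torques, N m; "eef_pos": TCP position; "eef_rot": TCP orientation; "contact_force": force on the tool from outside, world axes, zero at the start; "torque": the same for the moment, N m; "grip_width": finger opening in m; "finger_force": force on a finger pad.
Only numpy, scipy, OpenCV 4.12 (cv2) and the standard library are available. Lean on these libraries where they do the work, as an engineer would, in place of code of your own. Each camera call takes 0.05 s, during which the arm holds its last target. There are 200 camera calls.

## Working session

There is one attempt and no reset: what is moved stays moved. The work goes in short steps, Python scripts to look and compute and a tool call to move; the robot and the scene stay as the last step left them, time stands still between calls to the robot, and variables do not carry over. Pictures are saved under pics/ and viewed, at most 10 in all, crops included, and the job is handed in when it is done.

Besides the shell and the picture viewer there is one more tool, called after "Call:" as name([rows], argument=value, ...), one row to a line, values as JSON. apply_moves: Moves the arm, as the interface text tells. Shifts and turns lie within -1 to 1; 1 stands for 2.5 cm of shift or 180 degrees of turn. Its arguments: {"type":"object","properties":{"targets":{"type":"array","items":{"type":"array","items":{"type":"number","minimum":-1,"maximum":1}}},"grip":{"type":"number"},"squeeze":{"type":"number"}},"required":["targets"]}

```bash
mkdir -p pics; cat > h.py <<'E'
import numpy as np, cv2
from workcell import ctrl, cams, workorder
from scipy.spatial.transform import Rotation as Ro
def pts(cam,mask,depth):
    m=cams.camera_model(cam);K=np.array(m["camera_matrix"]);v,u=np.nonzero(mask&(depth>0));z=depth[v,u]
    c=np.c_[(u-K[0,2])/K[0,0]*z,(v-K[1,2])/K[1,1]*z,z]
    return (c-np.array(m["t"]))@np.array(m["R"])
E
python3 - <<'E'
from h import *
ims=[]
for c in("top","side"):
    p,d=cams.camera(c); ims.append(p)
    cv2.imwrite(f"pics/{c}0.png",p[:,:,::-1])
    for n in("release_top","handle","card","boom","tart_board","light_meter","bowl","pastry_brush"):
        b=cams.boxes_of(c,n)[:2]
        print(c,n,[(np.round(x["location"],3),round(x["confidence"],2)) for x in b])
        if n in("release_top","handle","card","boom"):
            t=cams.trace(c,n)
            if t:
                P=pts(c,t[0]["mask"],d); print("  mask",len(P),np.round(np.percentile(P,[2,50,98],axis=0),3).tolist())
s=ctrl.read_state();print({k:np.round(v,3) for k,v in s.items()})
E
```

```text
top release_top []
  mask 138 [[0.504, 0.149, 0.108], [0.515, 0.159, 0.116], [0.527, 0.171, 0.12]]
top handle [(array([0.542, 0.001, 0.149]), 0.46)]
  mask 147 [[0.533, -0.011, 0.006], [0.543, -0.002, 0.146], [0.571, 0.008, 0.151]]
top card [(array([ 0.553, -0.101,  0.101]), 0.91)]
  mask 620 [[0.496, -0.113, 0.035], [0.56, -0.099, 0.101], [0.629, -0.088, 0.142]]
top boom [(array([0.518, 0.119, 0.015]), 0.57)]
  mask 6611 [[0.452, -0.107, 0.006], [0.522, 0.121, 0.015], [0.595, 0.23, 0.142]]
top tart_board [(array([ 0.578, -0.361,  0.03 ]), 0.7)]
top light_meter [(array([0.698, 0.085, 0.021]), 0.57)]
top bowl [(array([0.665, 0.243, 0.02 ]), 0.96)]
top pastry_brush [(array([0.387, 0.124, 0.018]), 0.71)]
side release_top []
side handle [(array([0.541, 0.008, 0.124]), 0.6)]
  mask 2085 [[0.492, -0.148, 0.03], [0.564, -0.096, 0.093], [0.626, -0.083, 0.14]]
side card [(array([ 0.568, -0.093,  0.094]), 0.91)]
  mask 2126 [[0.492, -0.246, 0.001], [0.565, -0.097, 0.092], [0.627, -0.083, 0.14]]
side boom [(array([ 0.582, -0.361,  0.027]), 0.73), (array([0.527, 0.118, 0.049]), 0.72)]
side tart_board [(array([ 0.582, -0.361,  0.025]), 0.68), (array([ 0.568, -0.095,  0.093]), 0.57)]
side light_meter [(array([0.696, 0.098, 0.022]), 0.72)]
side bowl [(array([0.663, 0.219, 0.028]), 0.6)]
side pastry_brush [(array([0.385, 0.143, 0.019]), 0.92)]
{'clock': np.float64(1.3), 'joint_pos': array([-1.349,  0.3  ,  1.521,  0.   ,  1.321, -0.067]), 'dq': array([-0.001,  0.001, -0.001, -0.   ,  0.002, -0.   ]), 'effort': array([-1.0000e-03, -5.3167e+01, -3.5292e+01,  7.1000e-02,  2.1000e-02,
       -0.0000e+00]), 'eef_pos': array([ 0.157, -0.527,  0.23 ]), 'eef_rot': array([ 3.142, -0.   ,  0.289]), 'contact_force': array([ 0.194, -0.305,  0.683]), 'torque': array([0.028, 0.021, 0.046]), 'finger_force': np.float64(0.0), 'grip_width': np.float64(0.094)}
```

View pics/top0.png

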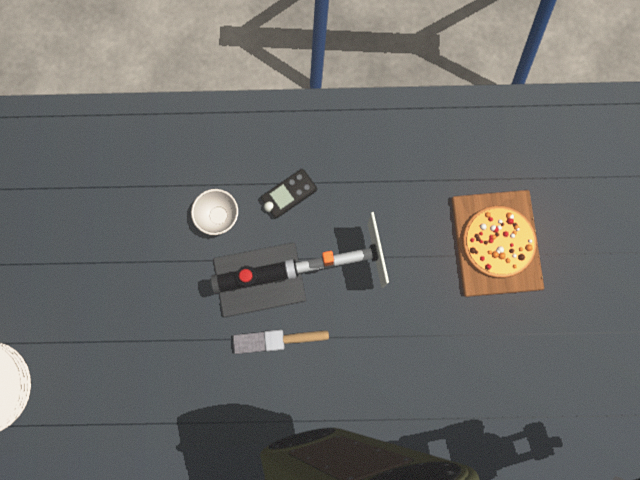

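View pics/side0.png

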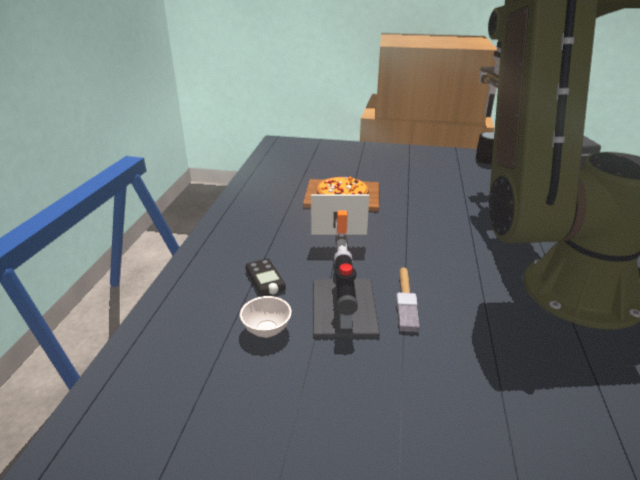

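```bash
python3 - <<'E'
from h import *
for c in("top","side"):
    p,d=cams.camera(c); hsv=cv2.cvtColor(p,cv2.COLOR_RGB2HSV)
    h,s,v=hsv[...,0].astype(int),hsv[...,1],hsv[...,2]
    allp=np.zeros((480,640,3)); allp[d>0]=pts(c,d>0,d)
    roi=(allp[...,2]>.09)&(allp[...,1]>-.08)&(allp[...,0]>.4)&(d>0)
    for n,m in(("red",(s>120)&(v>70)&((h<5)|(h>172))),("orange",(s>120)&(v>70)&(h>=5)&(h<22))):
        q=allp[m&roi]
        if len(q):print(c,n,len(q),np.round(np.percentile(q,[3,50,97],axis=0),4).tolist(),'px',np.mean(np.argwhere(m&roi),0))
    m=(allp[...,2]>.05)&(allp[...,2]<.155)&(d>0)&(abs(allp[...,0]-.56)<.09)&(abs(allp[...,1]+.1)<.025)
    q=allp[m]; print(c,'card fit',np.polyfit(q[:,0],q[:,1],1),q.mean(0),q[:,0].min(),q[:,0].max())
E
```

```text
top red 152 [[0.5034, 0.1496, 0.104], [0.5148, 0.1611, 0.1158], [0.5264, 0.1738, 0.1191]] px [275.18421053 245.32894737]
top orange 137 [[0.5332, -0.0096, 0.1066], [0.5412, -0.0016, 0.1473], [0.554, 0.0078, 0.1515]] px [257.66423358 327.77372263]
top card fit [ 0.17433936 -0.19555187] [ 0.56008757 -0.09790656  0.10516606] 0.49367572937330556 0.6314656237205667
side red 142 [[0.5, 0.1169, 0.0916], [0.5116, 0.1694, 0.1158], [0.5256, 0.1782, 0.119]] px [268.99295775 345.47887324]
side orange 212 [[0.53, -0.0039, 0.1049], [0.5404, 0.011, 0.131], [0.5506, 0.0146, 0.1489]] px [221.45283019 341.5       ]
side card fit [ 0.17941331 -0.19642335] [ 0.55922983 -0.09609008  0.09960346] 0.4891284304257462 0.6273213068718422
```

Top view shows the button at px (245,275), the grip at (328,258), the card at (378,250) and the tart at (500,241). The side view agrees. The boom is yawed about 10°, and the button-to-grip distance measures 0.162 m against 0.165 m nominal. Next I move above the button with the fingers shut.

Call:
apply_moves([
  [0, 0, 0, 0, 0, 0.036],
  [0.4, -0.5, 0, 0, 0, 0],
  [0.77, -1, 0, 0, 0, 0],
  [0.77, -1, 0, 0, 0, 0],
  [0.77, -1, 0, 0, 0, 0],
  [0.77, -1, 0, 0, 0, 0],
  [0.77, -1, 0, 0, 0, 0],
  [0.77, -1, 0, 0, 0, 0],
  [0.77, -1, 0, 0, 0, 0],
  [0.77, -1, 0, 0, 0, 0],
  [0.77, -1, 0, 0, 0, 0],
  [0.77, -1, 0, 0, 0, 0],
  [0.77, -1, 0, 0, 0, 0],
  [0.77, -1, 0, 0, 0, 0],
  [0.77, -1, 0, 0, 0, 0],
  [0.77, -1, 0, 0, 0, 0],
  [0.77, -1, 0, 0, 0, 0],
  [0.77, -1, 0, 0, 0, 0],
  [0.77, -1, 0, 0, 0, 0],
  [0.77, -1, 0, 0, 0, 0],
], grip=1, squeeze=20)

```text
clock: 3.07
eef_pos: [0.4273, -0.0079, 0.2307]
eef_rot: [3.141, -0.001, 0.176]
contact_force: [-0.5, -1.1, 0.7]
grip_width: 0.0008
finger_force: 0.0
```

Call:
apply_moves([
  [0.77, -1, 0, 0, 0, 0],
  [0.77, -1, 0, 0, 0, 0],
  [0.77, -1, 0, 0, 0, 0],
  [0.77, -1, 0.2, 0, 0, 0],
  [0.77, -1, 0.4, 0, 0, 0],
  [0.5, -0.6, 0.6, 0, 0, 0],
  [0, 0, 0.6, 0, 0, 0],
  [0, 0, 0, 0, 0, 0],
  [0, 0, 0, 0, 0, 0],
])

```text
clock: 3.82
eef_pos: [0.5091, 0.1472, 0.1852]
eef_rot: [3.141, 0.001, 0.176]
contact_force: [0.9, -0.3, 0.7]
grip_width: 0.0004
finger_force: 0.0
```

Call:
apply_moves([
  [0.33, -0.51, 0, 0, 0, 0],
  [0, 0, 0.6, 0, 0, 0],
  [0, 0, 0.6, 0, 0, 0],
  [0, 0, 0, 0, 0, 0],
])

```text
clock: 4.15
eef_pos: [0.5146, 0.1607, 0.1544]
eef_rot: [3.141, 0.002, 0.175]
contact_force: [-0.4, -0.9, -1.1]
grip_width: 0.0007
finger_force: 0.0
```

```bash
python3 - <<'E'
from h import *
p,d=cams.camera("side");q,_=cams.camera("top")
a=cv2.resize(p[200:320,270:430],(640,480),interpolation=cv2.INTER_CUBIC)
cv2.imwrite("pics/s1.png",a[:,:,::-1])
m=cams.camera_model("side");X=np.array(m["R"])@(np.array(ctrl.read_state()["eef_pos"])-[0,0,.025])+m["t"];u=np.array(m["camera_matrix"])@X;print(u/u[2], ctrl.read_state()["eef_pos"])
E
```

```text
[344.12782046 259.71195643   1.        ] [0.51552111 0.16087809 0.15662411]
```

View pics/s1.png

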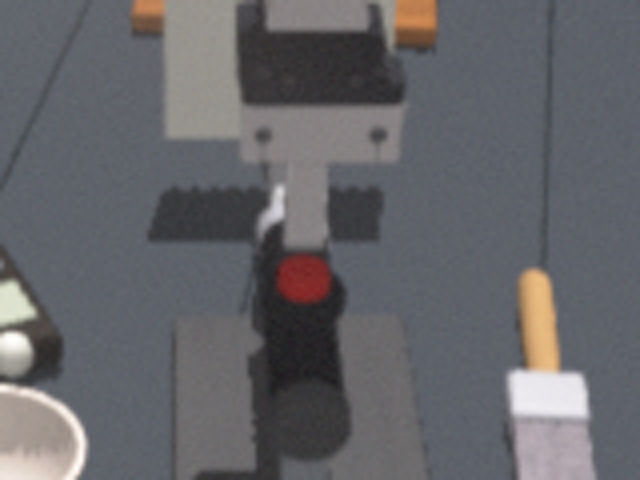

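The crop shows the fingertips (306,248) centred just above the red button (304,278). Pressing next.

Call:
apply_moves([
  [0, 0, 0.2, 0, 0, 0],
  [0, 0, 0.2, 0, 0, 0],
  [0, 0, 0.12, 0, 0, 0],
  [0, 0, 0.08, 0, 0, 0],
  [0, 0, 0.08, 0, 0, 0],
  [0, 0, 0, 0, 0, 0],
])

```text
clock: 4.75
eef_pos: [0.5154, 0.1612, 0.1384]
eef_rot: [3.141, -0.0, 0.176]
contact_force: [-1.3, -2.1, 2.4]
grip_width: 0.0007
finger_force: 1.2
```

Call:
apply_moves([
  [0, 0, 0.08, 0, 0, 0],
  [0, 0, 0.08, 0, 0, 0],
  [0, 0, 0, 0, 0, 0],
])

```text
clock: 5.0
eef_pos: [0.5155, 0.1613, 0.1352]
eef_rot: [3.141, -0.001, 0.176]
contact_force: [-4.1, -3.0, 10.3]
grip_width: 0.0004
finger_force: 5.0
```

Call:
apply_moves([
  [0, 0, 0.06, 0, 0, 0],
  [0, 0, 0, 0, 0, 0],
])

```text
clock: 5.17
eef_pos: [0.5156, 0.1613, 0.1349]
eef_rot: [3.141, -0.001, 0.176]
contact_force: [-9.6, -4.8, 23.6]
grip_width: 0.0009
finger_force: 11.7
```

```bash
python3 - <<'E'
from h import *
for c in("top","side"):
    p,d=cams.camera(c)
    for n in("handle","card"):print(c,n,[(np.round(x["location"],3),round(x["confidence"],2)) for x in cams.boxes_of(c,n)[:2]])
E
```

```text
top handle [(array([ 0.544, -0.02 ,  0.148]), 0.72)]
top card [(array([ 0.558, -0.124,  0.101]), 0.9), (array([ 0.546, -0.02 ,  0.15 ]), 0.41)]
side handle []
side card [(array([ 0.612, -0.111,  0.088]), 0.92)]
```

The button bottomed out and the tube sprang out 20 mm. Next I lift, open, and go above the grip.

Call:
apply_moves([
  [0, 0, -0.4, 0, 0, 0],
  [0, 0, -0.8, 0, 0, 0],
  [0, 0, -1, 0, 0, 0],
  [0, 0, -0.6, 0, 0, 0],
  [0, 0, 0, 0, 0, 0],
])

```text
clock: 5.88
eef_pos: [0.5163, 0.1617, 0.2059]
eef_rot: [-3.141, -0.005, 0.176]
contact_force: [0.2, 0.0, 0.8]
grip_width: 0.0006
finger_force: 0.0
```

Call:
apply_moves([
  [0, 0.6, 0, 0, 0, 0],
  [0, 1, 0, 0, 0, 0],
  [0, 1, 0, 0, 0, 0],
  [0, 1, 0, 0, 0, 0],
  [-0.07, 1, 0, 0, 0, 0],
  [0, 1, 0, 0, 0, 0],
  [0, 1, 0, 0, 0, 0],
  [0, 0.7, 0, 0, 0, 0],
  [0, 0, 0, 0, 0, 0],
  [0, 0, 0, 0, 0, 0],
], grip=-1)

```text
clock: 6.72
eef_pos: [0.5452, -0.019, 0.2017]
eef_rot: [-3.141, 0.001, 0.174]
contact_force: [0.1, -0.1, -0.3]
grip_width: 0.0636
finger_force: 0.0
```

```bash
python3 - <<'E'
from h import *
print(ctrl.read_state()["eef_pos"])
p,d=cams.camera("side")
cv2.imwrite("pics/s2.png",cv2.resize(p[140:320,250:490],(720,540),interpolation=cv2.INTER_CUBIC)[:,:,::-1])
for c in("top","side"):
    if c=="top":cams.camera(c)
    print(c,[(np.round(x["location"],3),round(x["confidence"],2)) for x in cams.boxes_of(c,"handle")[:2]],[(np.round(x["location"],3)) for x in cams.boxes_of(c,"card")[:1]])
E
```

```text
[ 0.54518482 -0.01898479  0.20173466]
top [] [array([ 0.525, -0.129,  0.095])]
side [(array([ 0.546, -0.017,  0.126]), 0.67), (array([0.51 , 0.166, 0.115]), 0.42)] [array([ 0.578, -0.118,  0.088])]
```

View pics/s2.png

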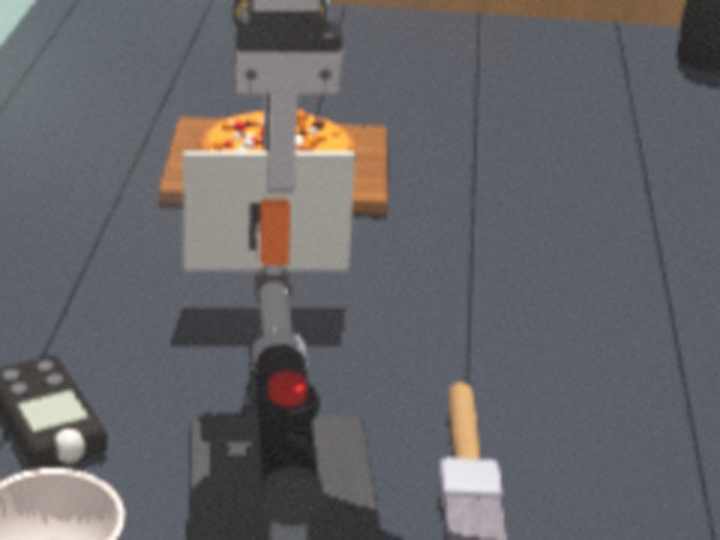

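The near finger (281,150) lines up with the orange grip (275,232) along the slanted boom. Descending and closing.

Call:
apply_moves([
  [0, 0, 0.6, 0, 0, 0],
  [0, 0, 0.8, 0, 0, 0],
  [0, 0, 0.8, 0, 0, 0],
  [0, 0, 0.4, 0, 0, 0],
  [0, 0, 0.2, 0, 0, 0],
  [0, 0, 0, 0, 0, 0],
  [0, 0, 0, 0, 0, 0],
])

```text
clock: 7.6
eef_pos: [0.5458, -0.0186, 0.1337]
eef_rot: [3.141, -0.001, 0.176]
contact_force: [0.1, 0.0, -0.0]
grip_width: 0.0941
finger_force: 0.0
```

Call:
apply_moves([
  [0, 0, 0, 0, 0, 0],
  [0, 0, 0, 0, 0, 0],
  [0, 0, 0, 0, 0, 0],
  [0, 0, 0, 0, 0, 0],
  [0, 0, 0, 0, 0, 0],
  [0, 0, 0, 0, 0, 0],
  [0, 0, 0, 0, 0, 0],
  [0, 0, 0, 0, 0, 0],
  [0, 0, 0, 0, 0, 0],
  [0, 0, 0, 0, 0, 0],
  [0, 0, 0, 0, 0, 0],
  [0, 0, 0, 0, 0, 0],
], grip=1, squeeze=35)

```text
clock: 8.6
eef_pos: [0.5455, -0.0188, 0.1329]
eef_rot: [3.141, 0.0, 0.176]
contact_force: [-0.2, -1.0, 0.2]
grip_width: 0.0197
finger_force: 35.0
```

Grasped at 20 mm width. Pulling.

Call:
apply_moves([
  [0, 0.15, 0, 0, 0, 0],
  [0, 0.25, 0, 0, 0, 0],
  [0, 0.25, 0, 0, 0, 0],
  [0, 0.25, 0, 0, 0, 0],
  [0, 0.25, 0, 0, 0, 0],
  [0, 0.25, 0, 0, 0, 0],
  [0, 0.25, 0, 0, 0, 0],
  [0, 0.25, 0, 0, 0, 0],
  [0, 0.25, 0, 0, 0, 0],
  [0, 0.25, 0, 0, 0, 0],
  [0, 0.25, 0, 0, 0, 0],
  [0, 0.25, 0, 0, 0, 0],
  [0, 0, 0, 0, 0, 0],
  [0, 0, 0, 0, 0, 0],
])

```text
clock: 9.77
eef_pos: [0.5583, -0.0903, 0.1329]
eef_rot: [-3.142, -0.0, 0.175]
contact_force: [1.6, 4.5, -1.1]
grip_width: 0.0196
finger_force: 35.0
```

Call:
apply_moves([
  [0, 0.25, 0, 0, 0, 0],
  [0, 0.25, 0, 0, 0, 0],
  [0, 0.2, 0, 0, 0, 0],
  [0, 0.12, 0, 0, 0, 0],
  [0, 0.1, 0, 0, 0, 0],
  [0, 0, 0, 0, 0, 0],
  [0, 0, 0, 0, 0, 0],
])

```text
clock: 10.35
eef_pos: [0.5622, -0.1123, 0.1329]
eef_rot: [-3.141, -0.0, 0.176]
contact_force: [2.3, 5.6, -0.3]
grip_width: 0.0197
finger_force: 35.0
```

Call:
apply_moves([
  [0, 0.08, 0, 0, 0, 0],
  [0, 0.06, 0, 0, 0, 0],
  [0, 0, 0, 0, 0, 0],
  [0, 0, 0, 0, 0, 0],
])

```text
clock: 10.68
eef_pos: [0.5628, -0.1157, 0.1329]
eef_rot: [-3.141, -0.0, 0.176]
contact_force: [1.8, 6.2, 0.2]
grip_width: 0.0199
finger_force: 35.0
```

Call:
apply_moves([
  [0, 0.08, 0, 0, 0, 0],
  [0, 0, 0, 0, 0, 0],
  [0, 0, 0, 0, 0, 0],
])

```text
clock: 10.93
eef_pos: [0.5632, -0.1176, 0.1329]
eef_rot: [-3.141, -0.0, 0.176]
contact_force: [2.7, 6.5, -0.7]
grip_width: 0.0199
finger_force: 35.0
```

Call:
apply_moves([
  [0, 0.06, 0, 0, 0, 0],
  [0, 0, 0, 0, 0, 0],
  [0, 0, 0, 0, 0, 0],
])

```text
clock: 11.18
eef_pos: [0.5634, -0.1185, 0.1329]
eef_rot: [-3.14, 0.0, 0.176]
contact_force: [0.7, 10.5, 0.9]
grip_width: 0.0199
finger_force: 35.0
```

Call:
apply_moves([
  [0, 0.03, 0, 0, 0, 0],
  [0, 0, 0, 0, 0, 0],
  [0, 0, 0, 0, 0, 0],
])

```text
clock: 11.43
eef_pos: [0.5634, -0.1186, 0.1329]
eef_rot: [-3.139, 0.0, 0.177]
contact_force: [-0.4, 16.6, 1.6]
grip_width: 0.0195
finger_force: 35.0
```

```bash
python3 - <<'E'
from h import *
p,d=cams.camera("side");cams.camera("top")
cv2.imwrite("pics/s3.png",cv2.resize(p[140:320,250:490],(720,540),interpolation=cv2.INTER_CUBIC)[:,:,::-1])
for n in("handle","card","tart_board","light_meter","bowl","pastry_brush"):print(n,[(np.round(x["location"],3)) for c in("top","side") for x in cams.boxes_of(c,n)[:1]])
E
```

```text
handle [array([0.701, 0.085, 0.017]), array([ 0.565, -0.112,  0.103])]
card [array([ 0.522, -0.234,  0.132]), array([ 0.599, -0.214,  0.081])]
tart_board [array([ 0.578, -0.365,  0.032]), array([ 0.508, -0.337,  0.013])]
light_meter [array([0.7  , 0.084, 0.02 ]), array([0.695, 0.1  , 0.021])]
bowl [array([0.666, 0.242, 0.02 ]), array([0.664, 0.216, 0.029])]
pastry_brush [array([0.386, 0.123, 0.016]), array([0.39 , 0.142, 0.018])]
```

View pics/s3.png

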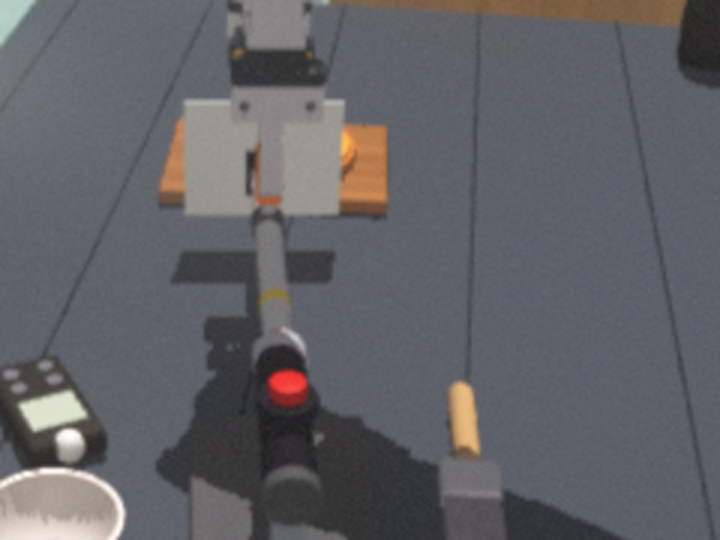

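The yellow ring (274,297) is well out of the sleeve and the red ring shows at the mouth (275,330). The last nudge raised the force to 16.6 N with no further travel, so the tube is at the second stop. The other things have not moved.

```bash
python3 -c "
from workcell import workorder
print(workorder.job_done())"
```

```text
the job is handed in; nothing more can be done
None
```

I pressed the red button all the way down, pulled the orange grip past the first stop to the second stop, and handed the job in with the gripper still holding it there; nothing else was moved.

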